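Shut the stock cage and drop its latch bar home

ROBOT

A 6-joint arm with a two-finger parallel gripper is mounted at the origin on the work surface. World frame = base frame: x ahead of the robot, y to its left, z up, the work surface at z = 0. Lengths are in m, angles in rad, forces in N, time in s.
With the tool pointing down it reaches from about 0.3 to 0.875 m from the base axis. Payload 6.4 kg.
Tool frame: the origin (TCP) lies midway between the tips of the shut fingers; the grasp point (between the pads) lies 19 mm behind it; z points along the fingers, y is the direction in which the jaws open and shut (so a half turn about z gives the same grasp; the last joint's range is limited). The gripper opens to 88 mm and grips with 3 to 60 N. Pads are 18 mm wide; open, the fingers measure 123 mm over their backs; the gripper's body (75 mm by 187 mm) begins 45 mm behind the grasp point.
Start: joints at [0.932, 0.181, 1.607, -0, 1.354, -0.206], TCP at [0.241, 0.522, 0.239] pointing down, gripper open.
Joint ranges: [-2.99, 2.99], [-0.89, 2.07], [0.3, 2.58], [-1.14, 4.28], [0, 2.63], [-3.12, 3.12]. Speed limits (rad/s): [2.57, 2.57, 3.01, 3.14, 3.14, 3.14].

INTERFACE

Orientations are given as a unit quaternion [x, y, z, w].
In Python, from cell import monitor, read_camera, robot gives the robot as it stands. The module is installed in compiled form; this text tells all that it offers.
- The arm moves only by the tool move_arm, never from a script. Its argument "commands" is a list of rows, each a list of 3 entries, a list of its own where there are three numbers: the turn, a rotation vector about the tool's x, y, z scaled (see below), then the shift along the tool's x, y, z scaled (see below), then the opening, from 0 (shut) to 1 (fully open). A call has 1 to 10 rows; each row is the pose to reach, as a shift and turn from the pose measured when the call began, along the tool's axes at that moment; what a row does not reach only later rows make up. The controller multiplies each number of a shift by 0.25 m and each number of a turn by pi/2 rad. A row lasts 1/12 s, in which the tool goes at most 41.7 mm and 7.16 degrees, less where a joint would pass 70% of its speed; a pose out of reach is approached as far as the arm can. A call with a number of a shift or a turn outside -1 to 1 is refused whole. A call with a gripper value outside its range is refused whole. The fingers move at their own pace and stop on an object; "newtons" is the grip in N (left out, the last holds). Time passes only in rows, so rows that repeat a pose let the fingers close. It gives the time, the measured TCP pose, the force and the opening at its end, in the units of the state.
- monitor.read_state(): the state, without advancing time (a new reading comes with each control period).
- read_camera(name): name is "scene" or "top" or "wrist"; returns a dict with "pixels" (480x640x3 uint8, red, green, blue), "mtx" (3x3 intrinsics, pixels), "k1" (the pictures are not rectified: a ray, as slopes to the right and down, at radius r is drawn at 1 + k1 r^2 times it, then the intrinsics apply), "position" and "orientation" of the camera in the world; the wrist camera has in their place "hand_eye" (4x4, takes a point from camera to tool coordinates, whose origin is the TCP and whose axes are the flange's). Camera axes: x right, y down, z forward; pixel columns grow to the right and rows downward; lengths in m; the calibration is good to about 2 mm. A picture is of the moment at which its call begins: read the wrist's pose just before it. There is no depth.
- robot.job_done(): hands the job in, once; it reports no verdict.
The state is a dict: "clock": time; "qpos": joint angles; "joint_velocities": joint speeds; "joint_efforts": joint torques, N m; "ee_pos": TCP position; "tool_rot": TCP orientation; "wrist_force": force on the tool from outside, world axes, zero at the start; "ft_torque": the same for the moment, N m; "gripper_width": opening from 0.0 (shut) to 1.0 (fully open).
Only numpy, scipy, OpenCV 4.12 (cv2) and the standard library are available. Lean on these libraries where they do the work, as an engineer would, in place of code of your own. Each camera call takes 0.05 s, during which the arm holds its last target. There are 200 camera calls.

TASK

Shut the mesh gate of the steel stock cage and latch it: lift the latch bar by its ball knob so that it passes over the lip of the catch, swing the gate shut until its rubber buffer meets the post, pressing only as firmly as it takes for the bar to clear the lip and never ramming the buffer, let the bar drop down behind the lip onto the floor of the catch, and let go. Leave the jar, the mug and the steel bowl where they stand.

Things in the scene. Friction and masses are not known exactly. Their poses are not given: they have to be found in the camera images.
- cage: Open-topped steel-mesh stock cage, fixed, 320 wide (y) x 260 deep (x) x 200 mm high; origin at the centre of its underside on the table; x points from the gate (front) to the back, y along the front, z up. The gate's vertical hinge line is at x=-130, y=-150 mm; the shut gate runs from there along +y in the plane x=-130 to the latch post at y=+130 mm.
- catch (a point): Nominal middle of the catch floor (axes as the cage), 165 mm up. The catch is a J on the post's front: level floor, and towards the robot an upright square lip 12 mm thick, top 16 mm above the floor; 24 mm gap from lip to post, 30 mm wide along y. The post is bolted through long slots: it may really stand up to 18 mm further in or out (cage x), not measured, so the shut position must be felt.
- gate (a joint): Gate angle, rad: 0 = shut, bar just behind the lip if the post stands nominally (latched it reads within 0.07 of 0, as the post stands); grows as the free end swings out towards the robot (cage -x). Mesh gate 250 mm wide from the hinge line, top edge 182 mm above the table, 0.8 kg, light hinge friction, stays where left.
- gate_hinge (a point): Point on the gate's hinge line at table height; its axes turn with the gate: y along the gate to its free end, x through the gate towards the cage's inside, z up. The latch bar's pivot is on the front of the gate at x=-18, y=50, z=175 mm in these axes; the pivot's axis runs along x.
- bar (a joint): Latch bar angle, rad, growing as the free end rises: 0 = level, lying on the catch floor; -0.06 = hanging on its own rest peg on the gate (start); about 0.08 = lying on top of the lip; above 0.10 it passes over the lip; at most 0.9. Falls by itself when let go. Dark flat steel 10 mm thick, 20 high, 285 long, reaching 65 mm past the gate's free edge; 0.28 kg.
- knob (a point): Centre of the black ball knob, 28 mm diameter, on a 12 mm stem standing on the bar, 180 mm along the bar from its pivot and 55 mm above the bar's centre line: about 219 mm above the table at the start. Axes as the bar (y along it). It can be pinched from above, and bar and gate moved by it.
- buffer: Sprung black rubber buffer on an arm at the gate's free edge: 18 mm diameter, 15 mm long, 280 mm from the hinge, 90 mm up; origin at its root, axes as the gate. It meets the post's face 1 mm before the bar clears the lip, and gives 6 N/mm: 8 to 14 N on the buffer (10 to 17 N pushed at the knob, 230 mm from the hinge) lets the bar drop; above 18 N on the buffer it is rammed.
- jar_center (a point): Centre of a glass jar, 64 mm diameter, 120 mm high, standing in the cage; leave alone.
- mug_center (a point): Centre of a white mug, 80 mm diameter, 90 mm high, on the table beyond the latch post; leave alone.
- bowl_center (a point): Centre of a steel bowl, 170 mm diameter, 75 mm high, on the table on the hinge side; leave alone.

How it is judged:
On the way:
1. the bar is lifted to the height of passing over the lip (value of joint bar above 0.085 rad), for 0.1 s.
At the end, for the whole second after the job is handed in: The gate is shut (gate angle between -0.09 and 0.08 rad) with the bar lying level behind the lip on the catch floor (bar angle within 0.03 rad of 0), both at rest and let go (value of joint gate between -0.09 and 0.08 rad and value of joint bar between -0.03 and 0.03 rad and velocity of joint gate between -0.05 and 0.05 rad/s and velocity of joint bar between -0.1 and 0.1 rad/s); the robot touches nothing.
It fails at once if the buffer is rammed: more than 18 N on it (contact force between buffer and anything else above 18 N).
It fails at once if the jar, the mug or the bowl is shifted by more than 20 mm (distance of any of jar_center, mug_center, bowl_center from where it was at the start of the episode above 0.02 m).
It also fails if it takes over 61 s, if anything falls off the work surface, if the arm or the gripper's body presses on something with over 40 N, if the wrist force passes 120 N, or if a joint passes its speed limit or range.

## Working session

There is one attempt and no reset: what is moved stays moved. The work goes in short steps, Python scripts to look and compute and a tool call to move; the robot and the scene stay as the last step left them, time stands still between calls to the robot, and variables do not carry over. Pictures are saved under pics/ and viewed, about 8 in all and at most 12, crops included, and the job is handed in when it is done.

Besides the shell and the picture viewer there is one more tool, called after "Call:" by a JSON object that holds its "op" and its "data", one argument or row to a line. move_arm: Moves the arm, as the interface text tells. Its arguments: {"type":"object","properties":{"commands":{"type":"array","items":{"type":"array"}},"newtons":{"type":"number"}},"required":["commands"]}

```bash
mkdir -p pics; cat > h.py <<'E'
import numpy as np, cv2
from scipy.spatial.transform import Rotation as R
from cell import monitor, read_camera, robot
def cam(name):
    s=monitor.read_state(); c=read_camera(name)
    if 'hand_eye' in c:
        T=np.eye(4);T[:3,:3]=R.from_quat(s['tool_rot']).as_matrix();T[:3,3]=s['ee_pos'];T=T@np.array(c['hand_eye'])
        c['R'],c['p']=T[:3,:3],T[:3,3]
    else: c['R'],c['p']=R.from_quat(c['orientation']).as_matrix(),np.array(c['position'])
    return c
def ray(c,u,v):
    n=cv2.undistortPoints(np.array([[[u,v]]],float),c['mtx'],np.array([c['k1'],0,0,0],float))[0,0]
    d=c['R']@np.array([n[0],n[1],1]);return c['p'],d/np.linalg.norm(d)
def onz(c,u,v,z):
    p,d=ray(c,u,v);return p+d*(z-p[2])/d[2]
def proj(c,P):
    q=c['R'].T@(np.array(P)-c['p']);q=q/q[2];r2=q[0]**2+q[1]**2
    return (c['mtx']@np.array([q[0]*(1+c['k1']*r2),q[1]*(1+c['k1']*r2),1]))[:2]
def two(c1,a,c2,b):
    p1,d1=ray(c1,*a);p2,d2=ray(c2,*b)
    t=np.linalg.lstsq(np.stack([d1,-d2],1),p2-p1,rcond=None)[0]
    x,y=p1+t[0]*d1,p2+t[1]*d2;return (x+y)/2,np.linalg.norm(x-y)
def save(c,f): cv2.imwrite('pics/'+f,c['pixels'][:,:,::-1])
E
python3 - <<'E'
from h import *
import pickle
for n in ('scene','top','wrist'):
    c=cam(n);save(c,n+'0.png');pickle.dump(c,open(n+'0.pkl','wb'));print(n,c['p'],c['R'][:,2],c['mtx'][0,0],c['k1'])
print(monitor.read_state())
E
```

```text
scene [ 1.16797501 -0.4335407   0.89777024] [-0.51889519  0.41903244 -0.74509033] 543.1334705908313 -0.043401824975651995
top [ 0.57031555 -0.00286361  1.1243237 ] [ 0.05584718  0.00709139 -0.99841414] 458.626405359026 -0.06197735067352537
wrist [0.17715109 0.55003786 0.3839848 ] [ 0.24323952 -0.11263659 -0.96340414] 366.77462381221994 -0.03871260021543991
{'clock': 0.15, 'qpos': array([ 9.31695714e-01,  1.81360195e-01,  1.60771344e+00, -6.06137847e-06,
        1.35380938e+00, -2.06294379e-01]), 'joint_velocities': array([-6.36601627e-04, -2.00291336e-03, -2.38368340e-03, -2.14316360e-03,
        6.81667927e-05, -1.28962305e-03]), 'joint_efforts': array([ 1.80231829e-03, -4.34227538e+01, -3.42172873e+01,  7.03472947e-02,
        3.56661435e-02, -1.20693867e-04]), 'ee_pos': array([0.24091553, 0.52167387, 0.23805419]), 'tool_rot': array([ 2.14717346e-01,  9.76676018e-01, -5.89610320e-04, -2.61968955e-04]), 'wrist_force': array([ 0.28810346,  0.17060655, -0.19806907]), 'ft_torque': array([ 0.0139088 , -0.00428319, -0.0234265 ]), 'gripper_width': 0.9992299861172435}
```

View pics/scene0.png

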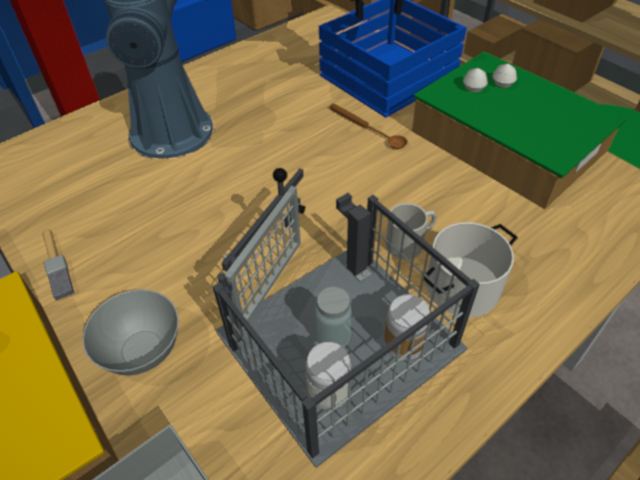

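View pics/top0.png

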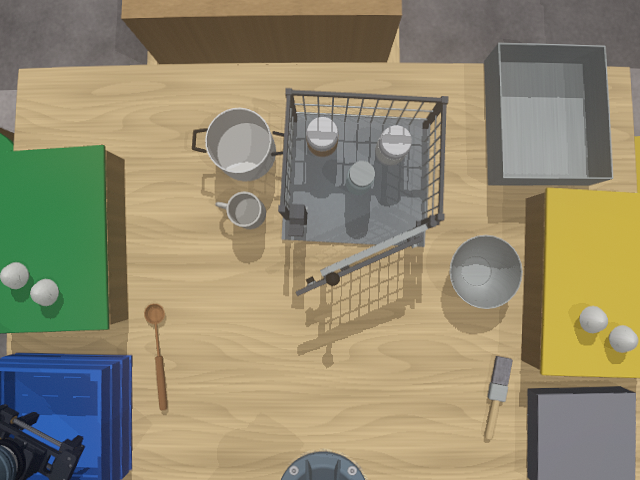

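Scene: the knob is at (280,175), the bar end at (300,175) and the latch post at (355,215). Top: the knob is at (333,279), the bar end at (299,292), the hinge at about (434,222), the post at (296,215), and the back cage corners at (289,92) and (444,100). The gate stands open about 25°.

```bash
python3 - <<'E'
from h import *
import pickle
S,T=[pickle.load(open(n+'0.pkl','rb')) for n in('scene','top')]
def dark(c,u,v,w=14):
    im=c['pixels'].max(2)[v-w:v+w,u-w:u+w]; m=(im<45).astype(np.uint8)
    m=cv2.morphologyEx(m,cv2.MORPH_OPEN,np.ones((5,5)))
    n,l,s,ce=cv2.connectedComponentsWithStats(m); i=1+np.argmax(s[1:,4]); return ce[i]+[u-w,v-w],s[i,4]
a=dark(S,280,175);b=dark(T,333,279);print(a,b,two(S,a[0],T,b[0]))
print('knob top z.219',onz(T,*b[0],.219))
for n,p,z in [('barend',(299,292),.165),('bl',(289,92),.2),('br',(444,100),.2),('hinge',(436,220),.19),('postL',(283,217),.2)]:
    print(n,onz(T,*p,z))
im=T['pixels'][190:310,270:450,::-1];cv2.imwrite('pics/t1.png',cv2.resize(im,None,fx=4.4,fy=4.4,interpolation=cv2.INTER_CUBIC))
E
```

```text
Traceback (most recent call last):
ValueError: attempt to get argmax of an empty sequence
```

```bash
python3 - <<'E'
from h import *
import pickle
S,T=[pickle.load(open(n+'0.pkl','rb')) for n in('scene','top')]
for c,u,v in((S,280,175),(T,333,279)):
    print(c['pixels'].max(2)[v-10:v+11:2,u-12:u+13:2])
print(two(S,(280,175),T,(333,279)))
print('knob top z.219',onz(T,333,279,.219))
for n,p,z in [('barend',(299,292),.165),('bl',(289,92),.2),('br',(444,100),.2),('hinge',(436,220),.19),('postL',(283,217),.2)]:
    print(n,onz(T,*p,z))
im=T['pixels'][190:310,270:450,::-1];cv2.imwrite('pics/t1.png',cv2.resize(im,None,fx=4.4,fy=4.4,interpolation=cv2.INTER_CUBIC))
E
```

```text
[[190 186 181 178 176 175 176 181 184 184 183 182 182]
 [183 179 177 175 157 150 140 162 181 182 181 181 178]
 [177 176 177 144  54  25  21  43 117 178 179 175 170]
 [177 183 170  62  20  25  26  24  31 121 170 171 179]
 [188 186 134  18  23  24  31  26  21  65 172 187 190]
 [187 185 131  16  18  22  28  26  18  58 179 192 177]
 [189 185 152  30  16  20  20  20  18  84 186 183 110]
 [178 173 173  90  18  16  18  18  51 150 180 115  69]
 [179 181 180 165 113  28  17  39 148 183 129  68  68]
 [180 178 179 181 161  55  49  65 179 153  72  69  58]
 [178 178 177 183 177  69  51  62 143  79  68  74  74]]
[[157 143 157 160 168 168 169 171 162 161  77  81  82]
 [161 161 160 161 163 144 138 154 154 134 100 103 103]
 [168 160 164 138  86  63  62  65  85  99 102 100 101]
 [165 144 106  61  66  68  70  67  61 102  99 103 172]
 [160 128  81  64  66  69  71  67  65  79 138 198 196]
 [110  76  92  64  66  67  72  69  66  82 156 196 194]
 [103 103 105  64  67  69  68  67  63 137 153 194 194]
 [102 101 110 114  61  66  65  64  68 202 158 179 154]
 [117 141 158 202 179  77 107 174 204 178 155 154 183]
 [157 157 154 198 198 161 176 175 152 183 154 197 196]
 [158 158 154 200 176 157 185 185 198 197 154 198 197]]
(array([ 0.53680789, -0.01981882,  0.21843127]), np.float64(0.0025594701811014735))
knob top z.219 [ 0.53608849 -0.02085211  0.219     ]
barend [0.50698444 0.04893377 0.165     ]
bl [0.92035893 0.06914105 0.2       ]
br [ 0.90378613 -0.25169554  0.2       ]
hinge [ 0.65523191 -0.23269249  0.19      ]
postL [0.66045368 0.07986457 0.2       ]
```

View pics/t1.png

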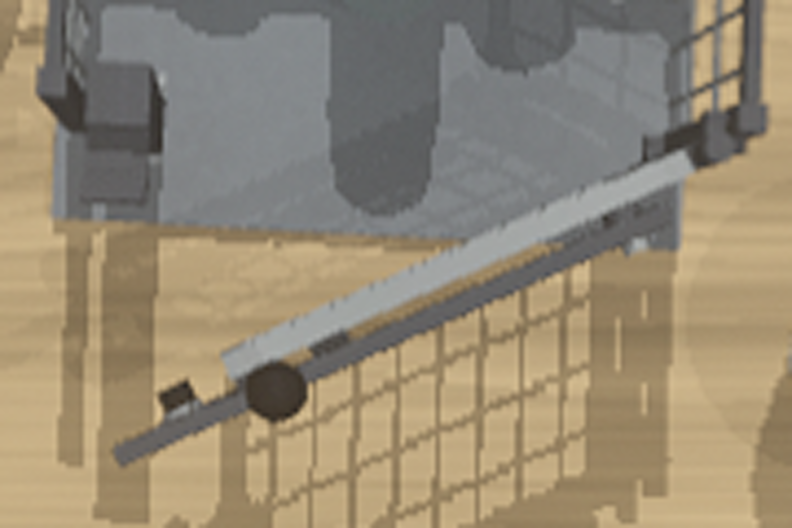

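```bash
cat >> h.py <<'E'
def go(pos,yaw):
    "numbers for a move to world pos, tool down with tool-y at world yaw"
    s=monitor.read_state();A=R.from_quat(s['tool_rot'])
    ty=np.array([np.cos(yaw),np.sin(yaw),0]);tz=np.array([0,0,-1.]);tx=np.cross(ty,tz)
    B=R.from_matrix(np.stack([tx,ty,tz],1))
    return np.round((A.inv()*B).as_rotvec()/(np.pi/2),4),np.round(A.inv().apply(np.array(pos)-s['ee_pos'])/.25,4)
E
python3 - <<'E'
from h import *
s=monitor.read_state()['ee_pos']; g=np.array([.534,-.02,.30])
for f in (1/3,2/3,1): print(go(s+f*(g-s),1.138-.738*f))
E
```

```text
(array([-8.000e-04, -1.000e-04,  1.566e-01]), array([-0.6576, -0.4918, -0.0821]))
(array([-0.0008,  0.    ,  0.3132]), array([-1.3153, -0.9837, -0.1643]))
(array([-8.000e-04,  1.000e-04,  4.698e-01]), array([-1.9729, -1.4755, -0.2464]))
```

Call:
{"op": "move_arm", "data": {
  "commands": [
    [[0, 0, 0.08], [-0.1, -0.08, -0.25], 1],
    [[0, 0, 0.235], [-0.98, -0.735, -0.25], 1],
    [[0, 0, 0.235], [-0.98, -0.735, -0.25], 1],
    [[0, 0, 0.235], [-0.98, -0.735, -0.25], 1],
    [[0, 0, 0.235], [-0.98, -0.735, -0.25], 1],
    [[0, 0, 0.235], [-0.98, -0.735, -0.25], 1],
    [[0, 0, 0.235], [-0.98, -0.735, -0.25], 1],
    [[0, 0, 0.235], [-0.98, -0.735, -0.25], 1],
    [[0, 0, 0.235], [-0.98, -0.735, -0.25], 1]
  ]
}}

```text
clock: 0.9
ee_pos: [0.3893, 0.2472, 0.3013]
tool_rot: [0.393, 0.919, -0.001, 0.001]
wrist_force: [0.9, -0.6, -0.5]
gripper_width: 1.003
```

```bash
python3 -c "
from h import *
print(go([.534,-.02,.30],.40),monitor.read_state()['ee_pos'])"
```

```text
(array([-0.0003,  0.0021,  0.2306]), array([-1.1726, -0.3195,  0.0093])) [0.38933315 0.24719141 0.30131552]
```

Call:
{"op": "move_arm", "data": {
  "commands": [
    [[0, 0, 0.08], [-0.17, -0.05, 0], 1],
    [[0, 0, 0.23], [-0.94, -0.256, 0.01], 1],
    [[0, 0, 0.23], [-0.94, -0.256, 0.01], 1],
    [[0, 0, 0.23], [-0.94, -0.256, 0.01], 1],
    [[0, 0, 0.23], [-0.94, -0.256, 0.01], 1],
    [[0, 0, 0.23], [-0.94, -0.256, 0.01], 1],
    [[0, 0, 0.23], [-0.94, -0.256, 0.01], 1],
    [[0, 0, 0.23], [-0.94, -0.256, 0.01], 1],
    [[0, 0, 0.23], [-0.94, -0.256, 0.01], 1]
  ]
}}

```text
clock: 1.65
ee_pos: [0.5049, 0.0337, 0.2991]
tool_rot: [0.552, 0.834, -0.001, 0.001]
wrist_force: [0.2, 0.1, -0.2]
gripper_width: 0.999
```

```bash
python3 - <<'E'
from h import *
import pickle
print(go([.534,-.02,.30],.40),monitor.read_state()['ee_pos'])
c=cam('wrist');save(c,'w1.png');pickle.dump(c,open('w1.pkl','wb'));print(proj(c,[.536,-.0204,.2185]))
E
```

```text
(array([-0.0005,  0.0013,  0.0004]), array([-0.2433,  0.0234, -0.0031])) [0.50488678 0.03373037 0.2991006 ]
[330.29049289 331.94651582]
```

View pics/w1.png

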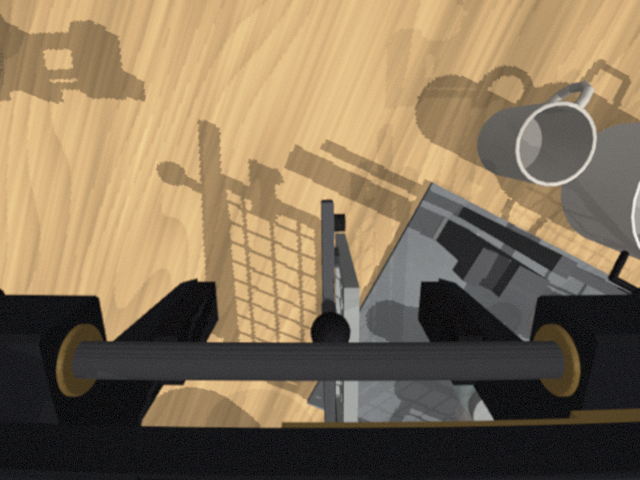

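The knob is at about (330,330), against a predicted (330,332), and the bar runs square to the jaws, so the estimate is confirmed. Moving over it, down and gripping.

Call:
{"op": "move_arm", "data": {
  "commands": [
    [[0, 0, 0], [-0.12, 0.015, 0], 1],
    [[0, 0, 0], [-0.245, 0.029, 0], 1],
    [[0, 0, 0], [-0.245, 0.029, 0], 1],
    [[0, 0, 0], [-0.245, 0.029, 0.1], 1],
    [[0, 0, 0], [-0.245, 0.029, 0.25], 1],
    [[0, 0, 0], [-0.245, 0.029, 0.39], 1],
    [[0, 0, 0], [-0.245, 0.029, 0.395], 1],
    [[0, 0, 0], [-0.245, 0.029, 0.395], 1]
  ]
}}

```text
clock: 2.37
ee_pos: [0.5337, -0.0175, 0.1994]
tool_rot: [0.551, 0.835, -0.001, -0.001]
wrist_force: [1.1, -0.8, 0.8]
gripper_width: 1.0
```

Call:
{"op": "move_arm", "data": {
  "commands": [
    [[0, 0, 0], [0, 0, 0], 0.5],
    [[0, 0, 0], [0, 0, 0], 0.4],
    [[0, 0, 0], [0, 0, 0], 0.3],
    [[0, 0, 0], [0, 0, 0], 0.2],
    [[0, 0, 0], [0, 0, 0], 0.2],
    [[0, 0, 0], [0, 0, 0], 0.2],
    [[0, 0, 0], [0, 0, 0], 0.2],
    [[0, 0, 0], [0, 0, 0], 0.2]
  ],
  "newtons": 40
}}

```text
clock: 3.03
ee_pos: [0.5337, -0.0176, 0.1995]
tool_rot: [0.551, 0.835, -0.001, -0.001]
wrist_force: [-0.3, -0.4, -0.0]
gripper_width: 0.419
```

```bash
python3 - <<'E'
from h import *
s=monitor.read_state();print(s['ee_pos'],s['wrist_force'],s['gripper_width']*88,go(s['ee_pos'],.40))
E
```

```text
[ 0.53373291 -0.01761209  0.19951731] [-0.28616388 -0.41127967 -0.04067842] 36.87447093989357 (array([-0.0025, -0.0004,  0.0024]), array([0., 0., 0.]))
```

Call:
{"op": "move_arm", "data": {
  "commands": [
    [[0, 0, 0], [-0.0128, 0.0046, 0], 0.3],
    [[0, 0, 0], [-0.0128, 0.0046, 0], 0.2],
    [[0, 0, 0], [-0.0128, 0.0046, 0], 0.2],
    [[0, 0, 0], [-0.0128, 0.0046, 0], 0.2],
    [[0, 0, 0], [-0.0128, 0.0046, 0], 0.2]
  ]
}}

```text
clock: 3.45
ee_pos: [0.5363, -0.0205, 0.1996]
tool_rot: [0.551, 0.834, -0.002, -0.001]
wrist_force: [1.6, -2.5, 0.3]
gripper_width: 0.285
```

```bash
cat >> h.py <<'E'
# model: hinge fitted to first knob pose; cage yaw C
C=-.052;K0=np.array([.536,-.0204]);TH0=.455
def Rz(a): return np.array([[np.cos(a),-np.sin(a)],[np.sin(a),np.cos(a)]])
H=K0-Rz(C+TH0)@np.array([-.018,.23])
def knob(th,b):
    "world knob centre for gate th, bar b"
    y=.05+.18*np.cos(b)-.055*np.sin(b); z=.175+.18*np.sin(b)+.055*np.cos(b)
    return np.r_[H+Rz(C+th)@np.array([-.018,y]),z]
E
python3 - <<'E'
from h import *
s=monitor.read_state();print(s['ee_pos'],s['wrist_force'],s['gripper_width']*88,H)
k=knob(TH0,-.06);print(k)
for b in(.05,.1,.16): print(b,go(s['ee_pos']+knob(TH0,b)-k,.403))
E
```

```text
[ 0.53634737 -0.02046422  0.19958556] [ 1.56155293 -2.496162    0.27648609] 25.043294135013493 [ 0.64275934 -0.22491514]
[ 0.53483361 -0.01766414  0.21910751]
0.05 (array([-0.0023,  0.0002,  0.0004]), array([-0.0238, -0.0003, -0.0793]))
0.1 (array([-0.0023,  0.0002,  0.0004]), array([-0.0375, -0.0004, -0.1143]))
0.16 (array([-0.0023,  0.0002,  0.0004]), array([-0.0562, -0.0006, -0.1555]))
```

```bash
sed -i 's/\[-.018,.23\])$/[-.018,.233])/' h.py; grep -n "^H" h.py
```

```text
33:H=K0-Rz(C+TH0)@np.array([-.018,.233])
```

Call:
{"op": "move_arm", "data": {
  "commands": [
    [[0, 0, 0], [-0.01, 0, -0.03], 0.2],
    [[0, 0, 0], [-0.02, 0, -0.06], 0.2],
    [[0, 0, 0], [-0.03, 0, -0.09], 0.2],
    [[0, 0, 0], [-0.04, 0, -0.12], 0.2],
    [[0, 0, 0], [-0.056, 0, -0.155], 0.2],
    [[0, 0, 0], [-0.056, 0, -0.155], 0.2],
    [[0, 0, 0], [-0.056, 0, -0.155], 0.2]
  ]
}}

```text
clock: 4.03
ee_pos: [0.5424, -0.0334, 0.2392]
tool_rot: [0.551, 0.834, -0.001, -0.0]
wrist_force: [-0.5, 1.5, -2.2]
gripper_width: 0.287
```

```bash
python3 - <<'E'
from h import *
s=monitor.read_state();print(s['ee_pos'],s['wrist_force'],s['gripper_width']*88)
c=cam('scene');im=c['pixels'][110:290,200:440,::-1];cv2.imwrite('pics/s2.png',cv2.resize(im,None,fx=3.2,fy=3.2,interpolation=cv2.INTER_CUBIC))
E
```

```text
[ 0.54236714 -0.03335875  0.23922756] [-0.52831566  1.48964312 -2.15448709] 25.233939091570218
```

View pics/s2.png

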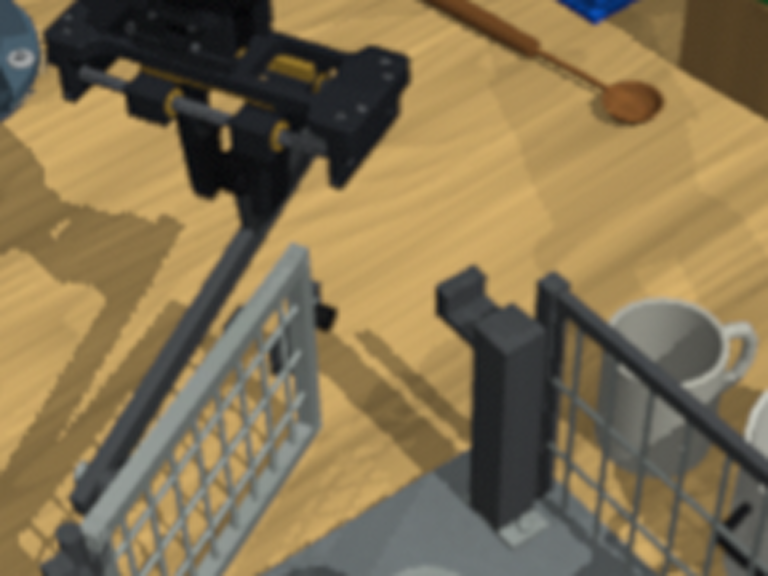

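The bar is clearly lifted in the grip: it is tilted against the gate's top edge, and the wrist carries about 2.2 N, which matches the bar's weight. The post is open ahead, with the lip at about (460,290) in this crop. Next I swing the gate to roughly 0.12 rad.

```bash
python3 - <<'E'
from h import *
s=monitor.read_state();k=knob(TH0,.16);e=s['ee_pos']-k;print(e)
for th in np.linspace(TH0,.12,10)[1:]:
    p=knob(th,.16);p[2]+=e[2];t,h=go(p,C+th);print(round(th,3),t,h)
E
```

```text
[ 0.00050736  0.0001741  -0.01942326]
0.418 [-0.0019  0.0001  0.024 ] [ 0.0022  0.0305 -0.0001]
0.381 [-0.0019  0.0001  0.0477] [ 0.0031  0.0632 -0.0002]
0.343 [-0.0019  0.0001  0.0714] [ 0.0027  0.0959 -0.0003]
0.306 [-0.0019  0.0002  0.0951] [ 0.0011  0.1286 -0.0004]
0.269 [-0.0019  0.0002  0.1187] [-0.0017  0.1612 -0.0005]
0.232 [-0.0019  0.0002  0.1424] [-0.0057  0.1936 -0.0006]
0.194 [-0.0019  0.0003  0.1661] [-0.011   0.2259 -0.0007]
0.157 [-0.0019  0.0003  0.1898] [-0.0174  0.258  -0.0008]
0.12 [-0.0019  0.0003  0.2135] [-0.025   0.2898 -0.0009]
```

Call:
{"op": "move_arm", "data": {
  "commands": [
    [[0, 0, 0.024], [0.002, 0.031, 0], 0.2],
    [[0, 0, 0.048], [0.003, 0.063, 0], 0.2],
    [[0, 0, 0.071], [0.003, 0.096, 0], 0.2],
    [[0, 0, 0.095], [0.001, 0.129, 0], 0.2],
    [[0, 0, 0.119], [-0.002, 0.161, 0], 0.2],
    [[0, 0, 0.142], [-0.006, 0.194, 0], 0.2],
    [[0, 0, 0.166], [-0.011, 0.226, 0], 0.2],
    [[0, 0, 0.19], [-0.017, 0.258, 0], 0.2],
    [[0, 0, 0.213], [-0.025, 0.29, 0], 0.2],
    [[0, 0, 0.213], [-0.025, 0.29, 0], 0.2]
  ]
}}

```text
clock: 4.92
ee_pos: [0.612, -0.0087, 0.238]
tool_rot: [0.683, 0.731, -0.0, -0.001]
wrist_force: [-0.9, 5.6, 0.7]
gripper_width: 0.286
```

```bash
python3 - <<'E'
from h import *
s=monitor.read_state();print(s['ee_pos'],s['wrist_force'],s['ft_torque'],s['gripper_width']*88)
for th in (.1,.08,.06,.05):
    p=knob(th,.16);p[2]+=-.0194;print(th,go(p,C+th))
c=cam('scene');im=c['pixels'][110:290,200:440,::-1];cv2.imwrite('pics/s3.png',cv2.resize(im,None,fx=3.2,fy=3.2,interpolation=cv2.INTER_CUBIC))
E
```

```text
[ 0.61200029 -0.00870696  0.23797242] [-0.87782342  5.55779878  0.65888451] [ 0.86532659  0.22563075 -0.03446475] 25.139714159675684
0.1 (array([-0.0016, -0.0009,  0.0126]), array([-0.0055,  0.0135, -0.0025]))
0.08 (array([-0.0016, -0.0009,  0.0253]), array([-0.0046,  0.031 , -0.0025]))
0.06 (array([-0.0016, -0.0009,  0.0381]), array([-0.004 ,  0.0486, -0.0025]))
0.05 (array([-0.0016, -0.0009,  0.0444]), array([-0.0039,  0.0574, -0.0026]))
```

View pics/s3.png

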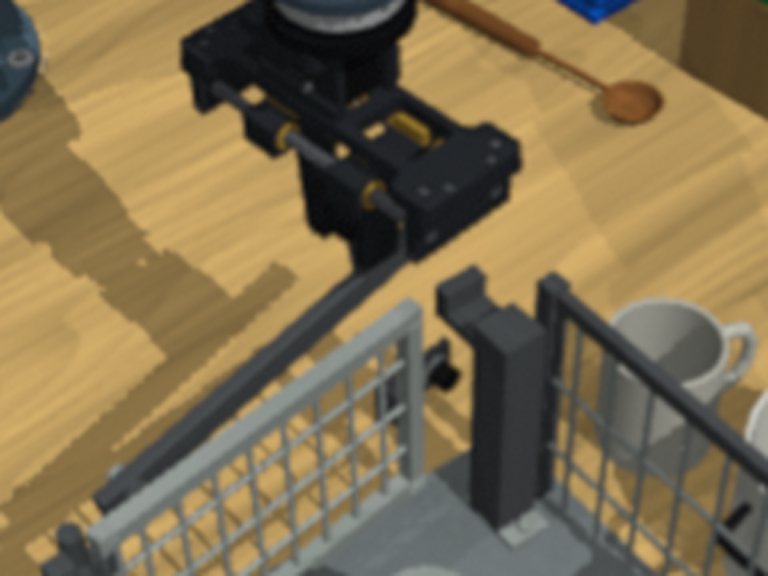

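The gate is close to the post now, at about 0.11 rad, with the bar still lifted. From here I approach in small steps and watch -Fx.

Call:
{"op": "move_arm", "data": {
  "commands": [
    [[0, 0, 0.006], [0.001, 0.007, 0], 0.2],
    [[0, 0, 0.012], [0.002, 0.014, 0], 0.2],
    [[0, 0, 0.018], [0.002, 0.021, 0], 0.2],
    [[0, 0, 0.018], [0.002, 0.021, 0], 0.2]
  ]
}}

```text
clock: 5.3
ee_pos: [0.6169, -0.0077, 0.2377]
tool_rot: [0.693, 0.721, -0.001, -0.002]
wrist_force: [0.4, 2.4, -2.3]
gripper_width: 0.288
```

```bash
cat > st.py <<'E'
from h import *
s=monitor.read_state();t=R.from_quat(s['tool_rot']).as_matrix()
x,y=s['ee_pos'][:2]-H; print('clk',s['clock'],'ee',s['ee_pos'].round(4),'F tool',(t.T@s['wrist_force']).round(2),'w',round(s['gripper_width']*88,1),
 'th',round(np.arctan2(-x,y)-C-np.arctan2(.018,np.hypot(x,y)),4),'yaw th',round(np.arctan2(t[1,1],t[0,1])-C,4),'tilt',t[:2,2].round(4))
E
python3 st.py
```

```text
clk 5.3 ee [ 0.6169 -0.0077  0.2377] F tool [2.41 0.52 2.3 ] w 25.3 th 0.0933 yaw th 0.0924 tilt [-0.0032  0.0016]
```

Call:
{"op": "move_arm", "data": {
  "commands": [
    [[0, 0, 0.006], [0.001, 0.008, 0], 0.2],
    [[0, 0, 0.006], [0.001, 0.008, 0], 0.2],
    [[0, 0, 0.006], [0.001, 0.008, 0], 0.2]
  ]
}}

```text
clock: 5.55
ee_pos: [0.619, -0.0074, 0.2377]
tool_rot: [0.696, 0.718, -0.0, -0.002]
wrist_force: [1.6, 1.4, -1.8]
gripper_width: 0.287
```

Call:
{"op": "move_arm", "data": {
  "commands": [
    [[0, 0, 0.005], [0.001, 0.006, 0], 0.2],
    [[0, 0, 0.005], [0.001, 0.006, 0], 0.2],
    [[0, 0, 0.005], [0.001, 0.006, 0], 0.2]
  ]
}}

```text
clock: 5.8
ee_pos: [0.6206, -0.0072, 0.2377]
tool_rot: [0.699, 0.715, -0.0, -0.002]
wrist_force: [0.6, 1.6, -1.5]
gripper_width: 0.285
```

```bash
python3 st.py
```

```text
clk 5.8 ee [ 0.6206 -0.0072  0.2377] F tool [1.62 0.62 1.51] w 25.1 th 0.0765 yaw th 0.0749 tilt [-0.0029  0.0015]
```

Call:
{"op": "move_arm", "data": {
  "commands": [
    [[0, 0, 0.0025], [0.0005, 0.003, 0], 0.2],
    [[0, 0, 0.0025], [0.0005, 0.003, 0], 0.2],
    [[0, 0, 0.0025], [0.0005, 0.003, 0], 0.2]
  ]
}}

```text
clock: 6.05
ee_pos: [0.6214, -0.0071, 0.2377]
tool_rot: [0.7, 0.714, -0.0, -0.001]
wrist_force: [0.8, 0.5, -2.6]
gripper_width: 0.284
```

Call:
{"op": "move_arm", "data": {
  "commands": [
    [[0, 0, 0.0025], [0.0005, 0.003, 0], 0.2],
    [[0, 0, 0.0025], [0.0005, 0.003, 0], 0.2],
    [[0, 0, 0.0025], [0.0005, 0.003, 0], 0.2]
  ]
}}

```text
clock: 6.3
ee_pos: [0.6222, -0.007, 0.2377]
tool_rot: [0.702, 0.712, -0.0, -0.001]
wrist_force: [0.8, 0.4, -2.1]
gripper_width: 0.286
```

```bash
python3 - <<'E'
from h import *
import pickle
T=pickle.load(open('top0.pkl','rb'))
print(T['pixels'][204:242,292].max(1),'\n',T['pixels'][204:242,297].max(1))
o=H+Rz(C)@np.array([.13,.15])
for v in (224,228,232,236,238):
    print(v,[(Rz(C).T@(onz(T,296,v,z)[:2]-o)).round(4) for z in(.165,.181,.2)])
E
```

```text
[103  98  98  98  98  99  97  99  99  99  98  99  98  94  81  79  80  81
  80  79  91  99  98  98  97  98  95  98  98  98 100  87 115 137 135 136
 153 161] 
 [113  99 101 102 103 101 102 103 104 102 103 103 102 106  87  77  81  81
  81  80  91 101 100 100  98  97  97  99  98  98  99  84  92 105 103 103
 145 164]
224 [array([-0.1396,  0.1332]), array([-0.1408,  0.1321]), array([-0.1423,  0.1309])]
228 [array([-0.148 ,  0.1327]), array([-0.1491,  0.1317]), array([-0.1504,  0.1304])]
232 [array([-0.1564,  0.1322]), array([-0.1574,  0.1312]), array([-0.1585,  0.13  ])]
236 [array([-0.1648,  0.1318]), array([-0.1656,  0.1307]), array([-0.1666,  0.1295])]
238 [array([-0.169 ,  0.1315]), array([-0.1697,  0.1305]), array([-0.1707,  0.1293])]
```

The post appears roughly nominal, so contact should come at about θ = 0 ± 0.03. I'll advance to about 0.045 and then feel for it.

Call:
{"op": "move_arm", "data": {
  "commands": [
    [[0, 0, 0.005], [0.0005, 0.006, 0], 0.2],
    [[0, 0, 0.01], [0.0005, 0.012, 0], 0.2],
    [[0, 0, 0.01], [0.0005, 0.012, 0], 0.2],
    [[0, 0, 0.01], [0.0005, 0.012, 0], 0.2]
  ]
}}

```text
clock: 6.63
ee_pos: [0.6254, -0.0067, 0.2378]
tool_rot: [0.707, 0.707, -0.0, -0.001]
wrist_force: [0.8, 1.4, -2.3]
gripper_width: 0.288
```

Call:
{"op": "move_arm", "data": {
  "commands": [
    [[0, 0, 0.005], [0.0005, 0.006, 0], 0.2],
    [[0, 0, 0.005], [0.0005, 0.006, 0], 0.2],
    [[0, 0, 0.005], [0.0005, 0.006, 0], 0.2]
  ]
}}

```text
clock: 6.88
ee_pos: [0.6271, -0.0066, 0.2378]
tool_rot: [0.71, 0.704, -0.0, -0.001]
wrist_force: [0.6, 0.9, -1.5]
gripper_width: 0.29
```

```bash
python3 st.py
```

```text
clk 6.8833 ee [ 0.6271 -0.0066  0.2378] F tool [0.91 0.55 1.51] w 25.6 th 0.0472 yaw th 0.0433 tilt [-0.0022  0.0016]
```

Call:
{"op": "move_arm", "data": {
  "commands": [
    [[0, 0, 0.004], [0.0003, 0.006, 0], 0.2],
    [[0, 0, 0.004], [0.0003, 0.006, 0], 0.2],
    [[0, 0, 0.004], [0.0003, 0.006, 0], 0.2]
  ]
}}

```text
clock: 7.13
ee_pos: [0.6286, -0.0064, 0.2377]
tool_rot: [0.712, 0.702, -0.0, -0.001]
wrist_force: [0.4, 1.7, -1.8]
gripper_width: 0.289
```

Call:
{"op": "move_arm", "data": {
  "commands": [
    [[0, 0, 0.004], [0.0003, 0.006, 0], 0.2],
    [[0, 0, 0.004], [0.0003, 0.006, 0], 0.2],
    [[0, 0, 0.004], [0.0003, 0.006, 0], 0.2]
  ]
}}

```text
clock: 7.38
ee_pos: [0.6302, -0.0063, 0.2378]
tool_rot: [0.715, 0.7, -0.0, -0.001]
wrist_force: [-0.2, 1.8, -1.6]
gripper_width: 0.291
```

Call:
{"op": "move_arm", "data": {
  "commands": [
    [[0, 0, 0.004], [0.0003, 0.006, 0], 0.2],
    [[0, 0, 0.004], [0.0003, 0.006, 0], 0.2],
    [[0, 0, 0.004], [0.0003, 0.006, 0], 0.2]
  ]
}}

```text
clock: 7.63
ee_pos: [0.6318, -0.0062, 0.2378]
tool_rot: [0.717, 0.697, 0.0, -0.001]
wrist_force: [-0.5, 3.3, -1.1]
gripper_width: 0.29
```

Call:
{"op": "move_arm", "data": {
  "commands": [
    [[0, 0, 0.004], [0.001, 0.005, 0], 0.2],
    [[0, 0, 0.004], [0.001, 0.005, 0], 0.2],
    [[0, 0, 0.004], [0.001, 0.005, 0], 0.2]
  ]
}}

```text
clock: 7.88
ee_pos: [0.6332, -0.0061, 0.2378]
tool_rot: [0.719, 0.695, 0.0, -0.001]
wrist_force: [0.1, 1.9, -1.2]
gripper_width: 0.29
```

```bash
python3 st.py
```

```text
clk 7.8833 ee [ 0.6332 -0.0061  0.2378] F tool [1.93 0.06 1.24] w 25.5 th 0.0194 yaw th 0.018 tilt [-0.0017  0.0018]
```

Call:
{"op": "move_arm", "data": {
  "commands": [
    [[0, 0, 0.004], [0.001, 0.005, 0], 0.2],
    [[0, 0, 0.004], [0.001, 0.005, 0], 0.2],
    [[0, 0, 0.004], [0.001, 0.005, 0], 0.2]
  ]
}}

```text
clock: 8.13
ee_pos: [0.6345, -0.006, 0.2378]
tool_rot: [0.721, 0.693, -0.0, -0.001]
wrist_force: [0.1, 0.9, -1.7]
gripper_width: 0.287
```

Call:
{"op": "move_arm", "data": {
  "commands": [
    [[0, 0, 0.004], [0.0005, 0.005, 0], 0.2],
    [[0, 0, 0.004], [0.0005, 0.005, 0], 0.2],
    [[0, 0, 0.004], [0.0005, 0.005, 0], 0.2]
  ]
}}

```text
clock: 8.38
ee_pos: [0.6359, -0.0059, 0.2378]
tool_rot: [0.723, 0.69, 0.0, -0.001]
wrist_force: [-0.2, 2.3, -1.8]
gripper_width: 0.29
```

Call:
{"op": "move_arm", "data": {
  "commands": [
    [[0, 0, 0.004], [0.0005, 0.005, 0], 0.2],
    [[0, 0, 0.004], [0.0005, 0.005, 0], 0.2],
    [[0, 0, 0.004], [0.0005, 0.005, 0], 0.2]
  ]
}}

```text
clock: 8.63
ee_pos: [0.6372, -0.0058, 0.2377]
tool_rot: [0.726, 0.688, 0.0, -0.001]
wrist_force: [0.1, 1.2, -1.9]
gripper_width: 0.281
```

Call:
{"op": "move_arm", "data": {
  "commands": [
    [[0, 0, 0.004], [0.0005, 0.005, 0], 0.2],
    [[0, 0, 0.004], [0.0005, 0.005, 0], 0.2],
    [[0, 0, 0.004], [0.0005, 0.005, 0], 0.2]
  ]
}}

```text
clock: 8.88
ee_pos: [0.6386, -0.0058, 0.2378]
tool_rot: [0.728, 0.686, 0.0, -0.001]
wrist_force: [0.9, 1.2, -2.6]
gripper_width: 0.288
```

```bash
python3 st.py
```

```text
clk 8.8833 ee [ 0.6386 -0.0058  0.2378] F tool [1.28 0.87 2.57] w 25.3 th -0.0048 yaw th -0.0075 tilt [-0.0013  0.0016]
```

Call:
{"op": "move_arm", "data": {
  "commands": [
    [[0, 0, 0.003], [0.0005, 0.005, 0], 0.2],
    [[0, 0, 0.003], [0.0005, 0.005, 0], 0.2],
    [[0, 0, 0.003], [0.0005, 0.005, 0], 0.2]
  ]
}}

```text
clock: 9.13
ee_pos: [0.6393, -0.0056, 0.2374]
tool_rot: [0.729, 0.684, -0.0, -0.002]
wrist_force: [-3.6, 1.7, -2.2]
gripper_width: 0.286
```

Contact: the gate advanced only 0.7 of 1.25 mm and -Fx rose to about 4 N. I'll increase the press gently.

Call:
{"op": "move_arm", "data": {
  "commands": [
    [[0, 0, 0.001], [0.0005, 0.005, 0], 0.2],
    [[0, 0, 0.001], [0.0005, 0.005, 0], 0.2],
    [[0, 0, 0.001], [0.0005, 0.005, 0], 0.2]
  ]
}}

```text
clock: 9.38
ee_pos: [0.6395, -0.0053, 0.2368]
tool_rot: [0.73, 0.684, -0.001, -0.003]
wrist_force: [-4.9, 1.1, -1.5]
gripper_width: 0.287
```

```bash
python3 st.py
```

```text
clk 9.3833 ee [ 0.6395 -0.0053  0.2368] F tool [ 0.78 -4.97  1.56] w 25.2 th -0.0089 yaw th -0.0136 tilt [-0.0058  0.0023]
```

Call:
{"op": "move_arm", "data": {
  "commands": [
    [[0, 0, 0], [0.0005, 0.005, -0.003], 0.2],
    [[0, 0, 0], [0.0005, 0.008, -0.003], 0.2],
    [[0, 0, 0], [0.0005, 0.008, -0.003], 0.2],
    [[0, 0, 0], [0.0005, 0.008, -0.003], 0.2]
  ]
}}

```text
clock: 9.72
ee_pos: [0.6398, -0.0051, 0.2365]
tool_rot: [0.73, 0.684, -0.003, -0.005]
wrist_force: [-8.5, 1.6, -1.0]
gripper_width: 0.285
```

```bash
python3 st.py
```

```text
clk 9.7167 ee [ 0.6398 -0.0051  0.2365] F tool [ 1.05 -8.59  1.08] w 25.1 th -0.0102 yaw th -0.0136 tilt [-0.0105  0.0027]
```

Call:
{"op": "move_arm", "data": {
  "commands": [
    [[0, 0, 0], [0.0005, 0.008, -0.002], 0.2],
    [[0, 0, 0], [0.0005, 0.01, -0.002], 0.2],
    [[0, 0, 0], [0.0005, 0.012, -0.002], 0.2],
    [[0, 0, 0], [0.0005, 0.012, -0.002], 0.2],
    [[0, 0, 0], [0.0005, 0.012, -0.002], 0.2]
  ]
}}

```text
clock: 10.13
ee_pos: [0.6402, -0.0047, 0.2356]
tool_rot: [0.73, 0.684, -0.005, -0.007]
wrist_force: [-12.1, 1.6, -1.0]
gripper_width: 0.289
```

```bash
python3 - <<'E'
exec(open('st.py').read())
k=knob(0,.15)
for b in (.12,.09,.06,.03,0,-.02): print(b,((knob(0,b)-k)/.25).round(4))
E
```

```text
clk 10.1333 ee [ 0.6402 -0.0047  0.2356] F tool [  0.78 -12.11   1.25] w 25.5 th -0.0116 yaw th -0.0133 tilt [-0.0177  0.0037]
0.12 [ 0.0005  0.0094 -0.0205]
0.09 [ 0.0009  0.0182 -0.0413]
0.06 [ 0.0014  0.0264 -0.0623]
0.03 [ 0.0018  0.034  -0.0836]
0 [ 0.0021  0.0409 -0.1051]
-0.02 [ 0.0024  0.0452 -0.1196]
```

Call:
{"op": "move_arm", "data": {
  "commands": [
    [[0, 0, 0], [0.004, 0.011, 0.011], 0.2],
    [[0, 0, 0], [0.009, 0.011, 0.022], 0.2],
    [[0, 0, 0], [0.014, 0.011, 0.034], 0.2],
    [[0, 0, 0], [0.014, 0.011, 0.034], 0.2]
  ]
}}

```text
clock: 10.47
ee_pos: [0.6402, -0.0002, 0.2251]
tool_rot: [0.73, 0.684, -0.007, -0.01]
wrist_force: [-12.3, 4.2, -0.5]
gripper_width: 0.285
```

```bash
python3 st.py
```

```text
clk 10.4667 ee [ 6.402e-01 -2.000e-04  2.251e-01] F tool [  3.35 -12.56   0.86] w 25.1 th -0.0105 yaw th -0.0128 tilt [-0.0251  0.0052]
```

Call:
{"op": "move_arm", "data": {
  "commands": [
    [[0, 0, 0], [0.004, 0.0115, 0.01], 0.2],
    [[0, 0, 0], [0.008, 0.0115, 0.02], 0.2],
    [[0, 0, 0], [0.008, 0.0115, 0.02], 0.2],
    [[0, 0, 0], [0.008, 0.0115, 0.02], 0.2]
  ]
}}

```text
clock: 10.8
ee_pos: [0.6403, 0.0023, 0.2186]
tool_rot: [0.729, 0.684, -0.01, -0.013]
wrist_force: [-13.7, 2.9, -1.2]
gripper_width: 0.288
```

```bash
python3 st.py
```

```text
clk 10.8 ee [0.6403 0.0023 0.2186] F tool [  2.01 -13.8    1.61] w 25.3 th -0.0104 yaw th -0.0124 tilt [-0.0324  0.0061]
```

No lip reaction at bar ≈ 0.045, so the bar is behind the lip. Lowering it to the floor while easing the press.

Call:
{"op": "move_arm", "data": {
  "commands": [
    [[0, 0, 0], [0.004, 0.0105, 0.011], 0.2],
    [[0, 0, 0], [0.008, 0.0105, 0.022], 0.2],
    [[0, 0, 0], [0.01, 0.0105, 0.03], 0.2],
    [[0, 0, 0], [0.01, 0.0105, 0.03], 0.2]
  ]
}}

```text
clock: 11.13
ee_pos: [0.6403, 0.0051, 0.2101]
tool_rot: [0.729, 0.684, -0.012, -0.016]
wrist_force: [-13.3, 2.1, 1.0]
gripper_width: 0.289
```

```bash
python3 st.py
```

```text
clk 11.1333 ee [0.6403 0.0051 0.2101] F tool [  1.27 -13.4   -0.47] w 25.4 th -0.0094 yaw th -0.0121 tilt [-0.0391  0.0064]
```

The wrist is now carried from below (Fz +1) at z = 0.210, so the bar is on the floor. I'll ease the press and check that the lip holds.

Call:
{"op": "move_arm", "data": {
  "commands": [
    [[0, 0, 0], [0, 0.005, 0], 0.2],
    [[0, 0, 0], [0, 0, 0], 0.2],
    [[0, 0, 0], [0, -0.004, 0], 0.2],
    [[0, 0, 0], [0, -0.008, 0], 0.2],
    [[0, 0, 0], [0, -0.008, 0], 0.2]
  ]
}}

```text
clock: 11.55
ee_pos: [0.6388, 0.0049, 0.2106]
tool_rot: [0.729, 0.684, -0.012, -0.015]
wrist_force: [-1.4, 0.3, -1.1]
gripper_width: 0.286
```

```bash
python3 st.py
```

```text
clk 11.55 ee [0.6388 0.0049 0.2106] F tool [ 0.23 -1.42  1.18] w 25.1 th -0.0031 yaw th -0.0122 tilt [-0.0374  0.0058]
```

Call:
{"op": "move_arm", "data": {
  "commands": [
    [[0, 0, 0], [0, -0.004, 0.001], 0.2],
    [[0, 0, 0], [0, -0.008, 0.001], 0.2],
    [[0, 0, 0], [0, -0.008, 0.001], 0.2],
    [[0, 0, 0], [0, -0.008, 0.001], 0.2]
  ]
}}

```text
clock: 11.88
ee_pos: [0.6386, 0.0049, 0.2108]
tool_rot: [0.729, 0.684, -0.01, -0.013]
wrist_force: [6.4, 0.7, -4.2]
gripper_width: 0.29
```

```bash
python3 st.py
```

```text
clk 11.8833 ee [0.6386 0.0049 0.2108] F tool [1.06 6.44 4.  ] w 25.6 th -0.0021 yaw th -0.0124 tilt [-0.0328  0.0055]
```

The lip holds: pulling back gives +6.4 N with only 0.2 mm of travel. Releasing, then retreating upward.

Call:
{"op": "move_arm", "data": {
  "commands": [
    [[0, 0, 0], [0, 0.002, 0.002], 0.2],
    [[0, 0, 0], [0, 0.002, 0.002], 0.6],
    [[0, 0, 0], [0, 0.002, 0.002], 0.8],
    [[0, 0, 0], [0, 0.002, 0.002], 0.8],
    [[0, 0, 0], [0, 0.002, 0.002], 0.8],
    [[0, 0, 0], [0, 0.002, 0.002], 0.8],
    [[0, 0, 0], [0, 0.002, 0.002], 0.8],
    [[0, 0, 0], [0, 0.002, 0.002], 0.8]
  ]
}}

```text
clock: 12.55
ee_pos: [0.6391, 0.0047, 0.2104]
tool_rot: [0.729, 0.684, -0.01, -0.013]
wrist_force: [-0.1, -0.3, -0.2]
gripper_width: 0.787
```

```bash
python3 st.py
```

```text
clk 12.55 ee [0.6391 0.0047 0.2104] F tool [-0.31 -0.06  0.25] w 69.3 th -0.0046 yaw th -0.0124 tilt [-0.0325  0.0054]
```

Call:
{"op": "move_arm", "data": {
  "commands": [
    [[0, 0, 0], [0, 0, -0.08], 0.8],
    [[0, 0, 0], [0, 0, -0.2], 0.8],
    [[0, 0, 0], [0, 0, -0.34], 0.8],
    [[0, 0, 0], [0, 0, -0.4], 0.8],
    [[0, 0, 0], [0, -0.15, -0.4], 0.8],
    [[0, 0, 0], [0, -0.3, -0.4], 0.8],
    [[0, 0, 0], [0, -0.45, -0.4], 0.8],
    [[0, 0, 0], [0, -0.6, -0.4], 0.8],
    [[0, 0, 0], [0, -0.6, -0.4], 0.8]
  ]
}}

```text
clock: 13.3
ee_pos: [0.4871, 0.0152, 0.3146]
tool_rot: [0.729, 0.684, -0.011, -0.015]
wrist_force: [-0.1, 0.7, -0.1]
gripper_width: 0.804
```

```bash
python3 - <<'E'
exec(open('st.py').read())
c=cam('scene');im=c['pixels'][110:290,200:440,::-1];cv2.imwrite('pics/s4.png',cv2.resize(im,None,fx=3.2,fy=3.2,interpolation=cv2.INTER_CUBIC))
for b in(0,.08): print(proj(c,knob(-.003,b)))
m=(c['pixels'].max(2)<40).astype(np.uint8); print(np.round(knob(0,0),3))
E
```

```text
clk 13.3 ee [0.4871 0.0152 0.3146] F tool [ 0.66 -0.18  0.15] w 70.7 th 0.5634 yaw th -0.0116 tilt [-0.0362  0.0059]
[324.11168599 193.66206726]
[321.70276335 189.02434333]
[0.638 0.003 0.23 ]
```

View pics/s4.png

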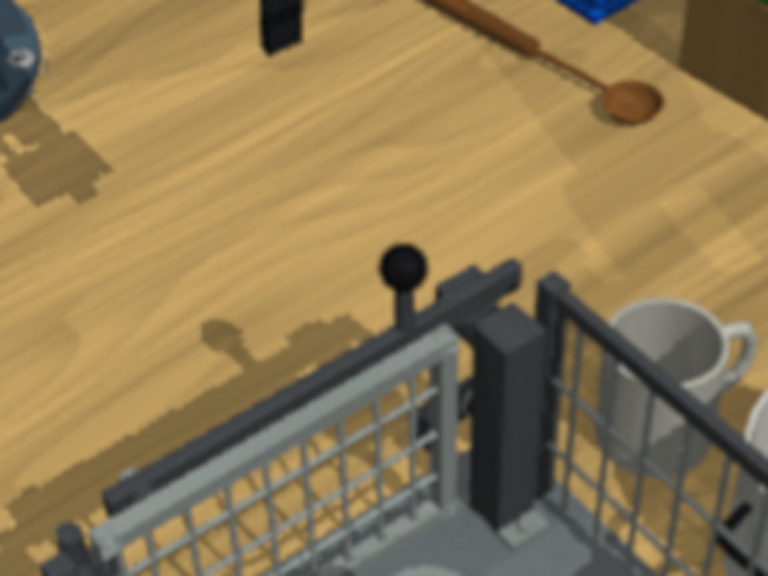

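The bar lies between lip and post. The knob is at full-image (326,193), against a prediction of (324,194) for a level bar and (322,189) for one lying on the lip. The gripper is clear and the mug has not moved, so I'm handing in.

```bash
python3 -c "
from h import *
robot.job_done();print(monitor.read_state()['clock'])"
```

```text
the job is handed in; nothing more can be done
the job is handed in; nothing more can be done
```

The gate is shut and latched, and I handed the job in at about 13 s of the 61 s allowed.

- **Lift and swing:** I pinched the ball knob and raised the bar to roughly 0.14–0.16 rad by my hinge model. I then swung the gate in small steps until the buffer met the post at a gate angle of about 0, so the post stands close to nominal.
- **Press:** The highest force I read at the knob was 13.8 N, which is about 11 N on the buffer. I lowered the bar behind the lip under that press, with no lip reaction on the way down, and it came to rest on the catch floor.
- **Checks before letting go:** Pulling back gave +6.4 N with only 0.2 mm of travel, so the lip holds the bar.
- **Checks after letting go:** The wrist force was near zero and the gripper was well clear. In the last picture the knob was within about 2 pixels of where a level bar would put it.

No check failed. Two small disagreements remain:
- The gripper read 25 mm across the 28 mm ball, and the grip held throughout.
- The wrist gave by about 0.04 rad under the press.

I only looked at the mug again at the end, and it had not moved. I did not measure the jar or the bowl again, and the arm stayed clear of both.

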